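# Set the slip valve half-open and hold its locking pin through lever and quadrant

## Task

Turn the lever of the slip valve to half-open, so that the brass eye in the lever stands over the middle hole of the quadrant plate, then take the locking pin from its plaster block and thread it down through the eye and on through that middle hole. Finish still gripping the pin, upright through both, with its head held a finger's breadth (about 15 mm) clear above the eye, not resting on it, so that a workmate can slip a tag under it. Leave the dish, cup and vase where they are.

Things in the scene. Friction and masses are not known exactly. Their poses are not given: they have to be found in the camera images.
- handle (a joint): valve lever's turning angle: 0 = shut, 1.571 = fully open, 0.785 (45 degrees) = half-open; grows counter-clockwise seen from above, about the upright axis at valve_axis. Stiff: it stays where it is left, and needs about 0.12 N m to turn (1 N at the grip).
- valve_axis (a point): point on the upright turning axis of the brass slip valve, 119 mm above the bench, level with the lever's middle. The point's axes are the valve's: z up; the half-open direction is -x; shut, the lever points to (-x,+y), fully open to (-x,-y). The hub above the lever ends 140 mm above the bench. The valve is bolted to the bench; its inlet pipe (60 mm high) runs 145 mm out to (+x,+y).
- handle_grip (a point): centre of the black rubber sleeve at the lever's end: 66 mm long, 16 mm wide, 22 mm high, 145 mm from the axis and 119 mm above the bench. Its x axis points along the lever, away from the axis; z up. At most the 45 mm high dish stands under it.
- handle_eye (a point): centre of the top rim of the brass eye (upper bushing) in the lever, 85 mm from the axis, top 128 mm above the bench. Upright through hole 15 mm wide, 18 mm long, outer diameter 31 mm.
- seat (a point): centre of the top of the middle hole (lower bushing) of the dark steel quadrant plate fixed below the lever, 85 mm from the axis. Plate top 80 mm above the bench, 14 mm thick, holes 14.5 mm wide and right through, free space below down to the bench. It lies 30 mm below the underside of the eye, straight below it when the valve is half-open. Like holes 27 degrees either side of it are the wrong ones.
- pin_grip (a point): centre of the dark knob head of the steel locking pin: head 22 mm diameter, 34 mm high (17 mm up and down from this point). Below the head the shank is 12 mm thick and 105 mm long. z axis along the pin, towards the head. The pin weighs about 140 g. At the start it stands upright, loosely, in a 14 mm hole, 60 mm deep, of a fixed plaster block (80 x 80 x 70 mm high), its head centre 132 mm above the bench.
- pin_tip (a point): lower end of the pin, 122 mm below pin_grip along the pin; the last 11 mm taper from 12 mm to 6 mm diameter
- dish: bystander: plaster bowl 100 mm wide, 45 mm high; origin at the centre of its underside
- cup: bystander: red plastic cup 80 mm wide, 80 mm high; origin at the centre of its underside
- vase: bystander: small clay vase 72 mm wide, 82 mm high; origin at the centre of its underside
There are look-alikes about, which are no part of the job. Of the things that look like the part that bears pin_grip, the smaller one is meant.

How it is judged (in metres and radians):
On the way:
1. the valve is half-open (45 degrees, within 4) while the pin is not yet in the middle hole (value of joint handle between 0.715 and 0.855 rad and (z of pin_tip in the frame of seat above 0 m or horizontal distance between pin_tip and seat above 0.03 m)), for 0.2 s.
At the end, for the whole second after the job is handed in: The lever is at 45 degrees within 3.4 degrees; the pin passes through the eye and the middle hole, upright within 4.5 degrees and on the hole's axis within 6 mm, and its head's underside is held 6 to 30 mm above the eye (aim for 15); the fingers grip it and it is still (value of joint handle between 0.725 and 0.845 rad and z of pin_tip in the frame of seat between -0.051 and -0.027 m and horizontal distance between pin_tip and seat below 0.006 m and horizontal distance between pin_grip and handle_eye below 0.007 m and angle between pin_grip's own z axis and vertical below 0.08 rad and contact force between the fingers and pin above 2 N and linear speed of pin below 0.02 m/s); the arm keeps its last pose, push and grip.
It fails at once if the dish is moved by more than 30 mm (distance of dish from where it was at the start of the episode above 0.03 m).
It fails at once if the cup is moved by more than 30 mm (distance of cup from where it was at the start of the episode above 0.03 m).
It fails at once if the vase is moved by more than 30 mm (distance of vase from where it was at the start of the episode above 0.03 m).
It also fails if it takes over 64 s, if anything falls off the work surface, if the arm or the gripper's body presses on something with over 40 N, if the wrist force passes 120 N, or if a joint passes its speed limit or range.

## Robot

A 6-joint arm with a two-finger parallel gripper is mounted at the origin on the work surface. World frame = base frame: x ahead of the robot, y to its left, z up, the work surface at z = 0. Lengths are in mm, angles in rad, forces in N, time in s.
With the tool pointing down it reaches from about 150 to 775 mm from the base axis. Payload 6.1 kg.
Tool frame: the origin (TCP) lies between the finger pads; the fingertips stand 8 mm ahead of it and the grasp point (between the pads) lies 11 mm behind it (arm.tip_extent is the distance from the TCP to the fingertips, in mm); x points along the fingers, y is the direction in which the jaws open and shut, and the axes are right-handed (so a half turn about x gives the same grasp; the last joint's range is limited). The gripper opens to 85 mm and grips with 20 to 120 N. Pads are 22 mm wide; open, the fingers measure 114 mm over their backs; the gripper's body (76 mm by 85 mm) begins 54 mm behind the grasp point. The pads swing forward as they close: fully open they stand 13 mm farther back than shut.
Start: joints at [-1.319, 0.126, -0.04, 1.405, 0, 1.571], TCP at [130.797, -508.429, 239.295] pointing down, gripper open.
Joint ranges: [-2.72, 2.72], [-0.95, 1.95], [-1.27, 1.35], [-1.78, 2.02], [-1.46, 1.47], [-3.14, 3.14]. Speed limits (rad/s): [2.39, 2.39, 3.01, 3.14, 3.14, 3.14].

## Interface

Orientations are given as a rotation vector (axis times angle).
In Python, from workcell import arm gives the robot as it stands. The module is installed in compiled form; this text tells all that it offers.
- The arm moves only by the tool apply_moves, never from a script. Its argument "series" is a list of rows, each a list of 3 entries, a list of its own where there are three numbers: the shift along the tool's x, y, z in m, then the turn, a rotation vector about the tool's x, y, z in rad, then the opening, from 0 (shut) to 1 (fully open). A call has 1 to 20 rows; each row is the pose to reach, as a shift and turn from the pose commanded when the call began, along the tool's axes at that moment; what a row does not reach only later rows make up. A row lasts 1/8 s, in which the tool goes at most 62.5 mm and 10.7 degrees, less where a joint would pass 70% of its speed; a pose out of reach is approached as far as the arm can. A call with a gripper value outside its range is refused whole. The fingers move at their own pace and stop on an object; the grip force is fixed at half the most. Time passes only in rows, so rows that repeat a pose let the fingers close. It gives the time, the measured TCP pose, the force and the opening at its end, in the units of the state.
- arm.read_state(): the state, without advancing time (a new reading comes with each control period).
- arm.capture(name): name is "side" or "top"; returns (picture, depth): 420x560x3 uint8, red, green, blue; 420x560 float32, mm along the optical axis (not along the pixel's ray), 0 where there is no reading.
- arm.camera_info(name): a dict with "fov_y" (degrees; the focal length in pixels is half the picture's height over the tangent of half this angle, whatever the lens; pixels are square), "cx", "cy" (the principal point, pixels), "pose" (4x4, takes a point from camera to world coordinates). Camera axes: x right, y down, z forward; pixel columns grow to the right and rows downward; lengths in mm; the calibration is good to about 2 mm. A picture is of the moment at which its call begins. camera_info takes no time and is no camera call.
- arm.hand_in(): hands the job in, once; it reports no verdict.
The state is a dict: "clock": time; "joint_positions": joint angles; "joint_velocities": joint speeds; "joint_efforts": joint torques, N m; "eef_pos": TCP position; "tool_rot": TCP orientation; "wrist_force": force on the tool from outside, world axes, zero at the start; "ft_torque": the same for the moment, N m; "opening": opening from 0.0 (shut) to 1.0 (fully open).
Only numpy, scipy, OpenCV 4.12 (cv2) and the standard library are available. Lean on these libraries where they do the work, as an engineer would, in place of code of your own. Each camera call takes 0.05 s, during which the arm holds its last target.

## Working session

There is one attempt and no reset: what is moved stays moved. The work goes in short steps, Python scripts to look and compute and a tool call to move; the robot and the scene stay as the last step left them, time stands still between calls to the robot, and variables do not carry over. Pictures are saved under pics/ and viewed, and the job is handed in when it is done.

Besides the shell and the picture viewer there is one more tool, called after "Request:" by a JSON object that holds its "op" and its "data", one argument or row to a line. apply_moves: Moves the arm, as the interface text tells. Its arguments: {"type":"object","properties":{"series":{"type":"array"}},"required":["series"]}

```bash
mkdir -p pics; cat > h.py <<'E'
import numpy as np, cv2
from workcell import arm
def cam(n):
    i=arm.camera_info(n); f=210/np.tan(np.radians(i['fov_y'])/2)
    return f,i['cx'],i['cy'],np.array(i['pose'])
def ray(n,u,v):
    f,cx,cy,P=cam(n); d=P[:3,:3]@np.array([(u-cx)/f,(v-cy)/f,1]); return P[:3,3],d
def onz(n,u,v,z):
    o,d=ray(n,u,v); return o+d*(z-o[2])/d[2]
def proj(n,p):
    f,cx,cy,P=cam(n); q=P[:3,:3].T@(np.array(p)-P[:3,3]); return np.array([f*q[0]/q[2]+cx,f*q[1]/q[2]+cy])
def cloud(n,dep):
    f,cx,cy,P=cam(n); v,u=np.mgrid[0:dep.shape[0],0:dep.shape[1]]
    q=np.stack([(u-cx)/f*dep,(v-cy)/f*dep,dep],-1); return q@P[:3,:3].T+P[:3,3]
def snap(n,name):
    a,d=arm.capture(n); np.savez('pics/%s.npz'%name,a=a,d=d); cv2.imwrite('pics/%s.png'%name,a[:,:,::-1]); return a,d
E
python3 - <<'E'
from h import *
for n in('top','side'):
    snap(n,n+'0'); i=arm.camera_info(n); print(n,i)
print(arm.read_state(), arm.tip_extent)
E
```

```text
top {'fov_y': 56.828954495945354, 'cx': 276.163542551727, 'cy': 211.9333364156927, 'pose': array([[-2.17589511e-02, -9.96042731e-01,  8.61709153e-02,
         4.78924142e+02],
       [-9.99258325e-01,  2.44059953e-02,  2.97850054e-02,
        -1.30402605e+01],
       [-3.17702251e-02, -8.54589141e-02, -9.95835040e-01,
         1.19377623e+03],
       [ 0.00000000e+00,  0.00000000e+00,  0.00000000e+00,
         1.00000000e+00]])}
side {'fov_y': 52.831704671115595, 'cx': 277.4414358926848, 'cy': 205.65512969677064, 'pose': array([[-9.18107539e-01, -2.02659341e-01,  3.40599086e-01,
         1.20264693e+02],
       [-3.95963298e-01,  5.06055383e-01, -7.66238224e-01,
         9.92095210e+02],
       [-1.70766674e-02, -8.38353828e-01, -5.44858924e-01,
         8.01785732e+02],
       [ 0.00000000e+00,  0.00000000e+00,  0.00000000e+00,
         1.00000000e+00]])}
{'clock': 0.1, 'joint_positions': array([-1.31902510e+00,  1.26362388e-01, -4.05237991e-02,  1.40538191e+00,
       -1.55016882e-06,  1.57077340e+00]), 'joint_velocities': array([-0.00164183, -0.00299112,  0.00307248,  0.0004209 ,  0.00014555,
       -0.00034235]), 'joint_efforts': array([ 4.70458981e-04, -4.36903167e+01,  3.53605735e+01,  1.37176315e-02,
        2.56598804e-05, -5.93748240e-06]), 'eef_pos': array([ 130.69952215, -508.10652558,  238.57623081]), 'tool_rot': array([ 2.08780555,  0.26580735, -2.08819766]), 'wrist_force': array([ 0.38253688, -0.00856041,  0.29655779]), 'ft_torque': array([ 0.00301643, -0.03966592,  0.03921893]), 'opening': 1.002413443148006} 8.0
```

View pics/top0.png

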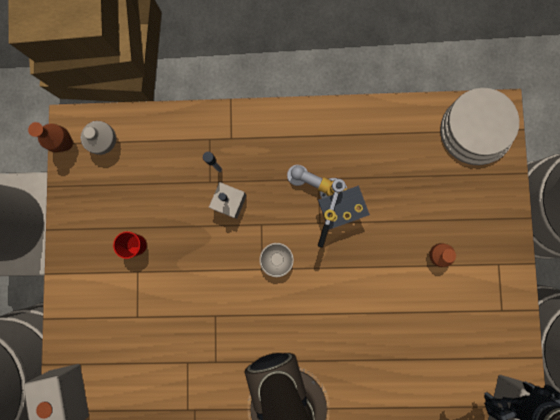

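View pics/side0.png

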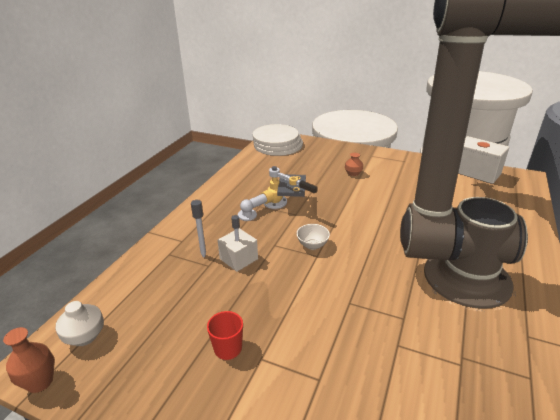

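```bash
python3 - <<'E'
from h import *
t=cv2.imread('pics/top0.png'); s=cv2.imread('pics/side0.png')
a=cv2.resize(t[140:270,190:390],(800,520),interpolation=cv2.INTER_CUBIC); cv2.imwrite('pics/ct.png',a)
b=cv2.resize(s[150:280,180:330],(692,600),interpolation=cv2.INTER_CUBIC); cv2.imwrite('pics/cs.png',b)
E
```

```text
(no output)
```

View pics/ct.png

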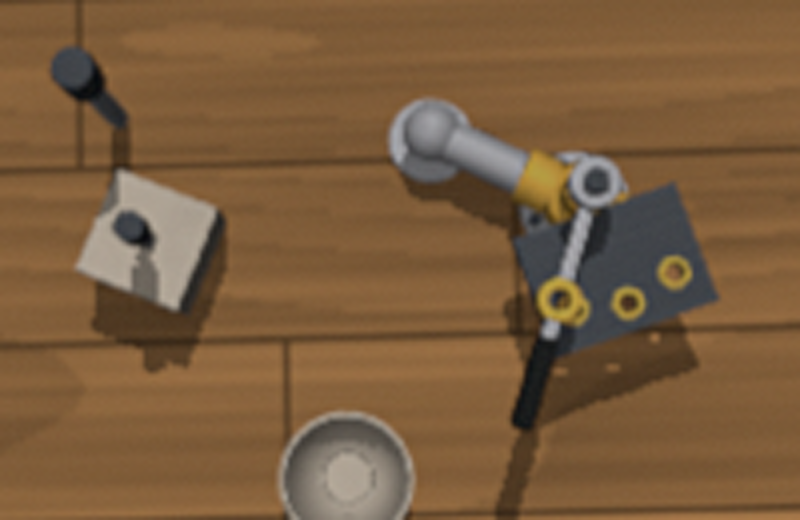

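View pics/cs.png

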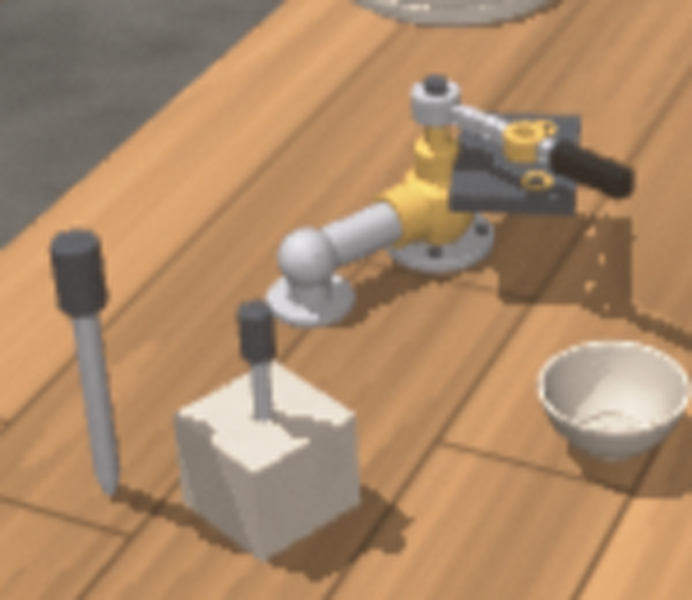

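```bash
python3 - <<'E'
from h import *
for n in('top','side'):
    z=np.load('pics/%s0.npz'%n); a,d=z['a'],z['d']
    hsv=cv2.cvtColor(a,cv2.COLOR_RGB2HSV)
    m=((hsv[...,0]>=19)&(hsv[...,0]<=32)&(hsv[...,1]>150)&(hsv[...,2]>80)).astype(np.uint8)
    if n=='top': m[:, :300]=0; m[:, 390:]=0; m[:150]=0; m[250:]=0
    else: m[:150]=0;m[220:]=0;m[:,:230]=0;m[:,330:]=0
    k,l,st,c=cv2.connectedComponentsWithStats(m)
    for i in range(1,k):
        if st[i,4]>4: 
            x,y,w,h=st[i,:4]; print(n,st[i],c[i], 'bboxc',x+(w-1)/2,y+(h-1)/2, onz(n,x+(w-1)/2,y+(h-1)/2,80))
    P=cloud(n,d)
    if n=='top': boxes={'pin':(212,188,240,215),'hub':(328,175,350,195),'block':(205,180,250,220)}
    else: boxes={'pin':(225,205,250,245),'hub':(262,160,285,185)}
    for b,(x0,y0,x1,y1) in boxes.items():
        q=P[y0:y1,x0:x1].reshape(-1,3); aa=a[y0:y1,x0:x1].reshape(-1,3)
        for zl,zh in((60,75),(110,130),(136,144),(144,155)):
            s=(q[:,2]>zl)&(q[:,2]<zh)
            if s.sum()>3: print(n,b,zl,zh,s.sum(),q[s].mean(0).round(1),q[s].min(0).round(1),q[s].max(0).round(1))
E
```

```text
top [318 177  16  19 163] [325.95092025 186.25153374] bboxc 325.5 186.0 [ 646.91881485 -123.79148828   80.        ]
top [355 205   7   7  23] [357.82608696 207.7826087 ] bboxc 358.0 208.0 [ 580.86154057 -214.45588336   80.        ]
top [324 210  13  11  85] [330.16470588 215.23529412] bboxc 330.0 215.0 [ 562.69638656 -133.90624037   80.        ]
top [344 213   7   6  26] [346.73076923 215.38461538] bboxc 347.0 215.5 [ 560.08646546 -182.31680287   80.        ]
top pin 60 75 566 [613.1 164.7  69.7] [573.  127.9  63.2] [651.6 208.6  74.9]
top pin 110 130 6 [615.1 156.4 125.1] [608.2 154.3 118. ] [623.  160.7 129.3]
top pin 136 144 4 [615.2 155.8 141.4] [609.4 154.9 138.4] [619.9 158.5 143. ]
top pin 144 155 48 [617.5 164.6 149.1] [608.2 156.2 144.2] [627.4 173.9 154.6]
top hub 60 75 19 [ 642.  -141.7   63.4] [ 628.2 -188.5   60.1] [ 658.5 -135.2   74.9]
top hub 110 130 43 [ 632.5 -149.7  124.9] [ 616.7 -167.7  111.6] [ 658.1 -137.3  129.9]
top hub 136 144 36 [ 642.3 -155.5  139.7] [ 634.4 -171.3  136.2] [ 651.1 -146.4  143.9]
top block 60 75 679 [617.  163.7  69.8] [567.2 113.1  60.5] [668.7 216.8  75. ]
top block 110 130 6 [615.1 156.4 125.1] [608.2 154.3 118. ] [623.  160.7 129.3]
top block 136 144 4 [615.2 155.8 141.4] [609.4 154.9 138.4] [619.9 158.5 143. ]
top block 144 155 48 [617.5 164.6 149.1] [608.2 156.2 144.2] [627.4 173.9 154.6]
side pin 60 75 294 [616.6 161.1  69.8] [574.7 115.3  64.8] [659.8 198.5  74.8]
side pin 110 130 36 [611.5 173.4 123.3] [604.3 161.9 113.2] [625.  179.  129.9]
side pin 136 144 17 [611.4 173.6 139.7] [604.8 166.8 136. ] [618.9 178.7 143. ]
side pin 144 155 36 [614.9 169.  147.5] [604.9 158.4 144. ] [625.  178.3 149.9]
side hub 110 130 89 [ 624.7 -141.1  121.6] [ 593.8 -164.8  110.2] [ 653.4 -131.1  129.9]
side hub 136 144 13 [ 638.9 -152.8  139. ] [ 630.8 -163.4  137.3] [ 645.9 -144.4  141.2]
```

```bash
python3 - <<'E'
from h import *
f=lambda x,y:((x+.5)/4-.5+190,(y+.5)/4-.5+140)
hub=onz('top',*f(597,182),140); m=onz('top',*f(628.5,302),80); r=onz('top',*f(674.5,271.5),80); l=onz('top',*f(575,308),80); eye=onz('top',*f(563,299),128); tipg=onz('top',*f(523,420),119)
for k,v in dict(hub=hub,m=m,r=r,l=l,eye=eye,tipg=tipg).items():
    d=v-hub; print(k,v.round(1),np.hypot(d[0],d[1]).round(1),np.degrees(np.arctan2(d[1],d[0])).round(1))
# side crops
g=lambda x,y:((x+.5)*150/692-.5+180,(y+.5)*130/600-.5+150)
for k,p,z in(('eye',(523,130),128),('l',(537,180),80),('hub',(436,90),140),('r?',(548,125),80)):
    print('side',k,onz('side',*g(*p),z).round(1))
for p in [(m,'m'),(r,'r')]: print(p[1],proj('side',p[0]).round(1))
t=cv2.imread('pics/top0.png'); cv2.imwrite('pics/z1.png',cv2.resize(t[170:230,310:370],(600,600),interpolation=cv2.INTER_CUBIC))
s=cv2.imread('pics/side0.png'); cv2.imwrite('pics/z2.png',cv2.resize(s[155:205,260:325],(780,600),interpolation=cv2.INTER_CUBIC))
E
```

```text
hub [ 639.3 -154.3  140. ] 0.0 0.0
m [ 561.2 -181.6   80. ] 82.8 -160.7
r [ 582.3 -215.2   80. ] 83.5 -133.1
l [ 557.8 -143.4   80. ] 82.2 172.4
eye [ 560.8 -129.8  128. ] 82.3 162.7
tipg [ 478.7 -100.6  119. ] 169.3 161.5
side eye [ 560.4 -127.   128. ]
side l [ 555.3 -141.8   80. ]
side hub [ 632.2 -138.6  140. ]
side r? [ 577.  -220.9   80. ]
m [298.6 182.7]
r [296.4 177.2]
```

View pics/z1.png

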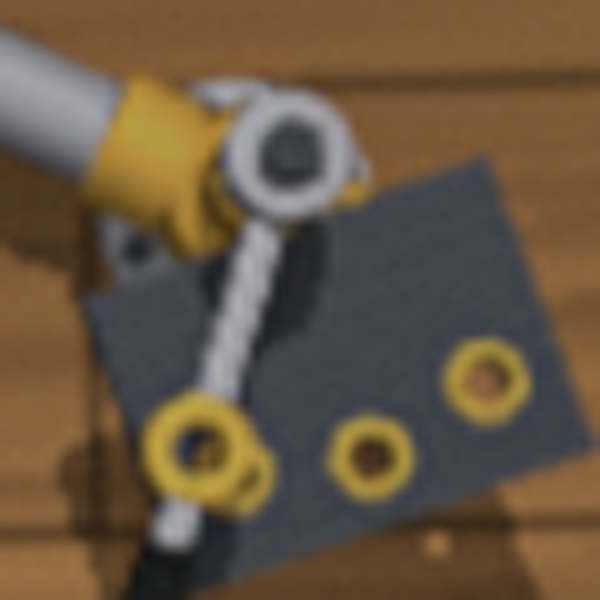

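View pics/z2.png

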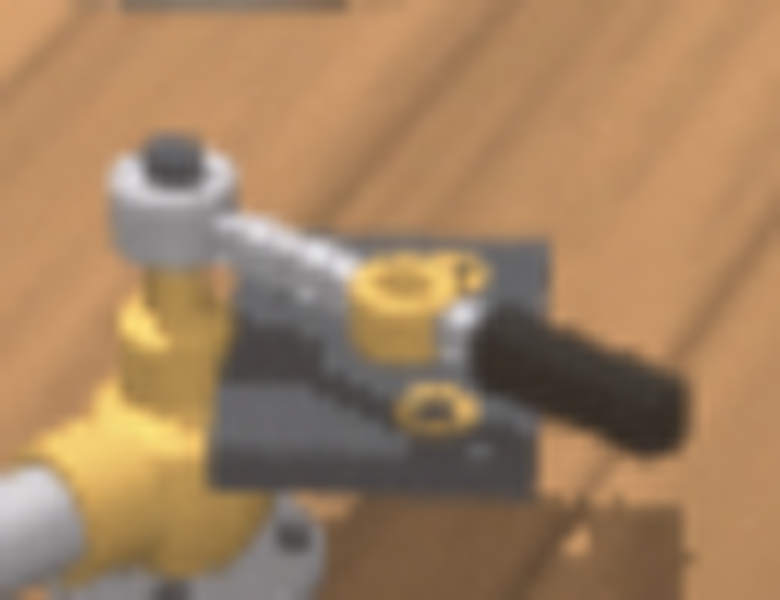

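```bash
cat >> h.py <<'E'
import json,os
from scipy.spatial.transform import Rotation as R
def getcmd():
    c=json.load(open('cmd.json')); return np.array(c['p']),R.from_rotvec(c['r'])
def upd(shift,turn):
    p,r=getcmd(); p=p+r.apply(np.array(shift)*1000); r=r*R.from_rotvec(turn)
    json.dump(dict(p=p.tolist(),r=r.as_rotvec().tolist()),open('cmd.json','w'))
def down(yaw): # tool x down, tool y at world yaw
    x=np.array([0,0,-1.]); y=np.array([np.cos(yaw),np.sin(yaw),0]); return R.from_matrix(np.stack([x,y,np.cross(x,y)],1))
def plan(p,r):
    p0,r0=getcmd(); s=r0.inv().apply(np.array(p)-p0)/1000; t=(r0.inv()*r).as_rotvec(); return s.round(4),t.round(4)
E
python3 - <<'E'
from h import *
s=arm.read_state(); r=R.from_rotvec(s['tool_rot']); print(r.as_matrix().round(3))
yaw=np.arctan2(*r.as_matrix()[[1,0],1]); print('yaw',yaw)
json.dump(dict(p=[130.797,-508.429,239.295],r=down(yaw).as_rotvec().tolist()),open('cmd.json','w'))
z=np.load('pics/top0.npz'); P=cloud('top',z['d'])
for nm,(x0,y0,x1,y1),zl in(('bigpin',(202,150,225,175),100),('bigshank',(202,150,225,182),20),('dish',(255,240,298,282),30)):
    q=P[y0:y1,x0:x1].reshape(-1,3); q=q[q[:,2]>zl]; print(nm,len(q),np.median(q,0).round(1),q.min(0).round(1),q.max(0).round(1))
# block yaw
b=(P[...,2]>64)&(P[...,2]<76); b[:180]=0;b[225:]=0;b[:,:205]=0;b[:,252:]=0
q=P[b]; print(cv2.minAreaRect(q[:,:2].astype(np.float32)))
E
```

```text
[[-0.     0.249 -0.968]
 [ 0.001 -0.968 -0.249]
 [-1.    -0.001  0.   ]]
yaw -1.3190021674859809
bigpin 155 [714.7 190.8 189. ] [478.9 -13.  103.4] [ 732.3  207.7 1193.8]
bigshank 192 [714.1 190.1 187.1] [478.9 -13.   20.9] [ 732.3  207.7 1193.8]
dish 311 [440.1  24.4  41.7] [392.4 -25.3  30.1] [ 486.6   72.3 1193.8]
((618.0504150390625, 164.94976806640625), (80.77729034423828, 80.16765594482422), 66.63006591796875)
```

```bash
python3 - <<'E'
from h import *
print(onz('top',190+537.5/4-.5,140+383.5/4-.5,128))
print(plan([503,-110,200],down(1.26)))
E
```

```text
[ 503.68055194 -110.15660616  128.        ]
(array([ 0.0393, -0.2931, -0.4597]), array([-2.579,  0.   ,  0.   ]))
```

Candidates: for the pin, the small one in the plaster block at top (222,197), side (236,222), against the large one standing on the bench at top (209,158), side (198,210). The smaller one, in the block, is meant, and the crop confirms it. For the hole, three rings at top (333,217), (347,215) and (358,208); the middle one is (347,215). The lever is at about 8° from shut.

Request:
{"op": "apply_moves", "data": {
  "series": [
    [[0.0393, -0.2931, -0.4597], [-2.579, 0, 0], 1],
    [[0.0393, -0.2931, -0.4597], [-2.579, 0, 0], 1],
    [[0.0393, -0.2931, -0.4597], [-2.579, 0, 0], 1],
    [[0.0393, -0.2931, -0.4597], [-2.579, 0, 0], 1],
    [[0.0393, -0.2931, -0.4597], [-2.579, 0, 0], 1],
    [[0.0393, -0.2931, -0.4597], [-2.579, 0, 0], 1],
    [[0.0393, -0.2931, -0.4597], [-2.579, 0, 0], 1],
    [[0.0393, -0.2931, -0.4597], [-2.579, 0, 0], 1],
    [[0.0393, -0.2931, -0.4597], [-2.579, 0, 0], 1],
    [[0.0393, -0.2931, -0.4597], [-2.579, 0, 0], 1],
    [[0.0393, -0.2931, -0.4597], [-2.579, 0, 0], 1],
    [[0.0393, -0.2931, -0.4597], [-2.579, 0, 0], 1],
    [[0.0393, -0.2931, -0.4597], [-2.579, 0, 0], 1],
    [[0.0393, -0.2931, -0.4597], [-2.579, 0, 0], 1],
    [[0.0393, -0.2931, -0.4597], [-2.579, 0, 0], 1],
    [[0.0393, -0.2931, -0.4597], [-2.579, 0, 0], 1],
    [[0.0393, -0.2931, -0.4597], [-2.579, 0, 0], 1],
    [[0.0393, -0.2931, -0.4597], [-2.579, 0, 0], 1]
  ]
}}

```text
clock: 2.35
eef_pos: [503.0, -110.1, 200.0]
tool_rot: [0.244, 1.557, -0.244]
wrist_force: [-0.4, -0.9, -0.9]
opening: 0.997
```

```bash
python3 - <<'E'
from h import *
upd([0.0393,-0.2931,-0.4597],[-2.579,0,0]); print(getcmd()[0],getcmd()[1].as_rotvec(), arm.read_state()['joint_positions'])
E
```

```text
[ 502.97776727 -110.04077669  199.995     ] [ 0.24392298  1.556998   -0.24392298] [-2.15423362e-01  1.09305046e-01 -1.44202977e-01  1.31735425e+00
  1.35021513e-05  9.60823695e-02]
```

Request:
{"op": "apply_moves", "data": {
  "series": [
    [[0.03, 0, 0], [0, 0, 0], 1],
    [[0.06, 0, 0], [0, 0, 0], 1],
    [[0.08, 0, 0], [0, 0, 0], 1],
    [[0.092, 0, 0], [0, 0, 0], 1],
    [[0.092, 0, 0], [0, 0, 0], 1],
    [[0.092, 0, 0], [0, 0, 0], 0],
    [[0.092, 0, 0], [0, 0, 0], 0],
    [[0.092, 0, 0], [0, 0, 0], 0],
    [[0.092, 0, 0], [0, 0, 0], 0],
    [[0.092, 0, 0], [0, 0, 0], 0],
    [[0.092, 0, 0], [0, 0, 0], 0],
    [[0.092, 0, 0], [0, 0, 0], 0],
    [[0.092, 0, 0], [0, 0, 0], 0]
  ]
}}

```text
clock: 3.98
eef_pos: [503.1, -110.1, 108.4]
tool_rot: [0.244, 1.556, -0.244]
wrist_force: [-0.3, 0.2, 5.6]
opening: 0.177
```

```bash
python3 - <<'E'
from h import *
upd([0.092,0,0],[0,0,0]); p,r=getcmd()
ax=np.array([640.5,-154]); d=p[:2]-ax; 
for k in range(1,11):
    a=0.644*k/10; c,s=np.cos(a),np.sin(a); q=ax+np.array([c*d[0]-s*d[1],s*d[0]+c*d[1]])
    sh=r.inv().apply([q[0]-p[0],q[1]-p[1],0])/1000; print(sh.round(4).tolist(),round(-a,4))
E
```

```text
[0.0, -0.0093, 0.0003] -0.0644
[0.0, -0.0185, 0.0012] -0.1288
[0.0, -0.0277, 0.0027] -0.1932
[0.0, -0.0368, 0.0048] -0.2576
[0.0, -0.0457, 0.0075] -0.322
[0.0, -0.0544, 0.0107] -0.3864
[0.0, -0.0629, 0.0145] -0.4508
[0.0, -0.0711, 0.0188] -0.5152
[0.0, -0.079, 0.0237] -0.5796
[0.0, -0.0866, 0.029] -0.644
```

Request:
{"op": "apply_moves", "data": {
  "series": [
    [[0.0, -0.0093, 0.0003], [-0.0644, 0, 0], 0],
    [[0.0, -0.0185, 0.0012], [-0.1288, 0, 0], 0],
    [[0.0, -0.0277, 0.0027], [-0.1932, 0, 0], 0],
    [[0.0, -0.0368, 0.0048], [-0.2576, 0, 0], 0],
    [[0.0, -0.0457, 0.0075], [-0.322, 0, 0], 0],
    [[0.0, -0.0544, 0.0107], [-0.3864, 0, 0], 0],
    [[0.0, -0.0629, 0.0145], [-0.4508, 0, 0], 0],
    [[0.0, -0.0711, 0.0188], [-0.5152, 0, 0], 0],
    [[0.0, -0.079, 0.0237], [-0.5796, 0, 0], 0],
    [[0.0, -0.0866, 0.029], [-0.644, 0, 0], 0],
    [[0.0, -0.0866, 0.029], [-0.644, 0, 0], 0],
    [[0.0, -0.0866, 0.029], [-0.644, 0, 0], 0],
    [[0.0, -0.0866, 0.029], [-0.644, 0, 0], 0]
  ]
}}

```text
clock: 5.6
eef_pos: [503.8, -202.0, 108.4]
tool_rot: [-0.262, 1.555, 0.26]
wrist_force: [-3.5, -2.0, 6.2]
opening: 0.175
```

```bash
python3 - <<'E'
from h import *
upd([0,-0.0866,0.029],[-0.644,0,0]); p,r=getcmd(); print(p)
json.dump(dict(p=(p+[0,0,130]).tolist(),r=r.as_rotvec().tolist()),open('cmd.json','w'))
print(plan([617.5,165.5,238],r), plan([617.5,165.5,238],down(1.904)))
E
```

```text
[ 504.10444498 -201.36049306  107.995     ]
(array([-0.    ,  0.3096,  0.2271]), array([0., 0., 0.])) (array([-0.    ,  0.3096,  0.2271]), array([-0., -0.,  0.]))
```

Request:
{"op": "apply_moves", "data": {
  "series": [
    [[0, 0, 0], [0, 0, 0], 1],
    [[0, 0, 0], [0, 0, 0], 1],
    [[0, 0, 0], [0, 0, 0], 1],
    [[0, 0, 0], [0, 0, 0], 1],
    [[-0.02, 0, 0], [0, 0, 0], 1],
    [[-0.06, 0, 0], [0, 0, 0], 1],
    [[-0.1, 0, 0], [0, 0, 0], 1],
    [[-0.13, 0, 0], [0, 0, 0], 1],
    [[-0.13, 0, 0], [0, 0, 0], 1]
  ]
}}

```text
clock: 6.72
eef_pos: [505.3, -201.8, 240.6]
tool_rot: [-0.263, 1.551, 0.259]
wrist_force: [-0.9, -0.2, -0.9]
opening: 1.003
```

Request:
{"op": "apply_moves", "data": {
  "series": [
    [[0, 0.06, 0.044], [0, 0, 0], 0.6],
    [[0, 0.12, 0.088], [0, 0, 0], 0.6],
    [[0, 0.18, 0.132], [0, 0, 0], 0.6],
    [[0, 0.24, 0.176], [0, 0, 0], 0.6],
    [[0, 0.28, 0.205], [0, 0, 0], 0.6],
    [[0, 0.3096, 0.2271], [0, 0, 0], 0.6],
    [[0, 0.3096, 0.2271], [0, 0, 0], 0.6],
    [[0, 0.3096, 0.2271], [0, 0, 0], 0.6],
    [[0, 0.3096, 0.2271], [0, 0, 0], 0.6]
  ]
}}

```text
clock: 7.85
eef_pos: [617.1, 164.1, 237.8]
tool_rot: [-0.261, 1.556, 0.26]
wrist_force: [0.2, 0.1, -0.6]
opening: 0.6
```

```bash
python3 - <<'E'
from h import *
upd([0,0.3096,0.2271],[0,0,0]); print(getcmd()[0])
for n in('top','side'): snap(n,n+'1')
print(arm.read_state()['eef_pos'])
t=cv2.imread('pics/top1.png'); cv2.imwrite('pics/z3.png',cv2.resize(t[170:240,310:380],(560,560),interpolation=cv2.INTER_CUBIC))
s=cv2.imread('pics/side1.png'); cv2.imwrite('pics/s1.png',s)
E
```

```text
[617.45305126 165.48915388 237.995     ]
[617.27805949 163.87470681 238.30211935]
```

View pics/z3.png

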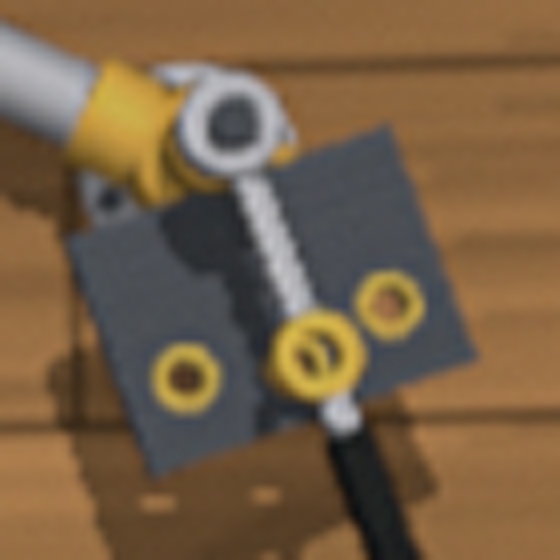

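View pics/s1.png

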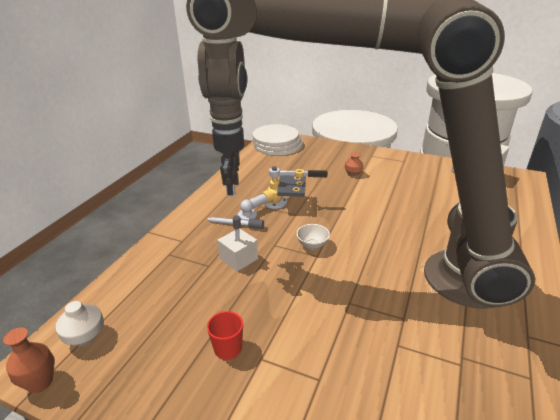

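```bash
python3 - <<'E'
from h import *
t=cv2.imread('pics/top1.png'); cv2.imwrite('pics/z4.png',cv2.resize(t[130:250,170:310],(700,600),interpolation=cv2.INTER_CUBIC))
s=cv2.imread('pics/side1.png'); cv2.imwrite('pics/z5.png',cv2.resize(s[130:280,180:330],(600,600),interpolation=cv2.INTER_CUBIC))
st=arm.read_state(); print(st)
E
```

```text
{'clock': 7.95, 'joint_positions': array([ 2.59571939e-01,  3.48319214e-01,  2.41217235e-01,  1.46349427e+00,
       -1.73649838e-04, -7.15878402e-02]), 'joint_velocities': array([ 0.00257406, -0.00286259,  0.00495747, -0.00156128,  0.00233848,
        0.00088384]), 'joint_efforts': array([ 4.13303543e-01, -5.72135425e+01,  3.50991654e+01, -1.96341053e-02,
        1.15872416e-02, -3.14990830e-03]), 'eef_pos': array([617.27805949, 163.87470681, 238.30211935]), 'tool_rot': array([-0.25999116,  1.55491275,  0.25974819]), 'wrist_force': array([ 0.18975131, -0.24318244,  0.41648376]), 'ft_torque': array([-0.03177683, -0.02281709, -0.00090809]), 'opening': 0.6016006035551913}
```

View pics/z4.png

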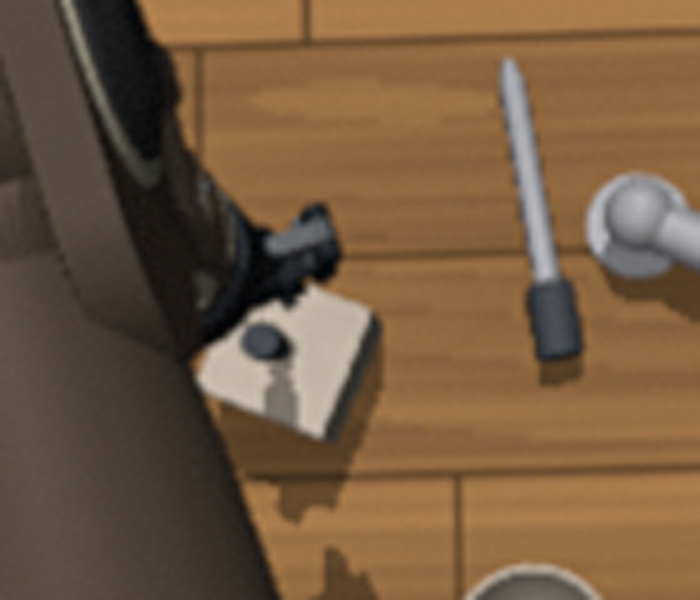

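View pics/z5.png

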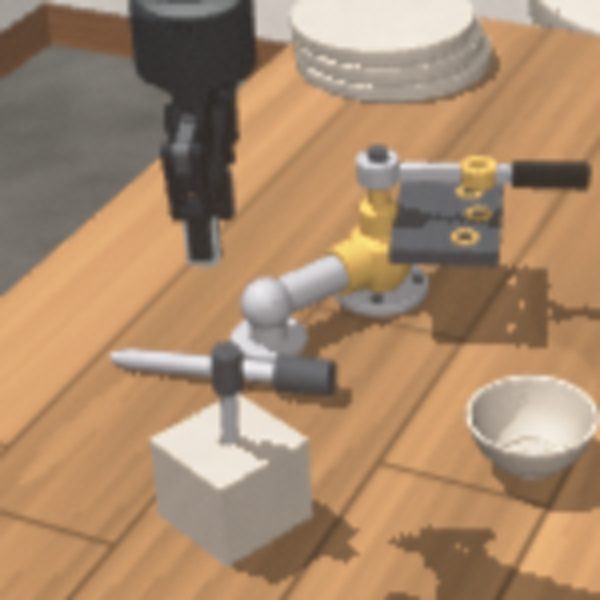

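```bash
python3 - <<'E'
from h import *
print('tcp',proj('top',[617.3,163.9,238]),'finger',proj('top',[617.3+10,163.9-28,238]),'side tip',proj('side',[617.3,163.9,230]))
for k in('0','1'):
  for n in ('top','side'):
    z=np.load('pics/%s%s.npz'%(n,k)); a=z['a'].astype(int); P=cloud(n,z['d'])
    x0,y0,x1,y1=(213,189,236,210) if n=='top' else (226,208,250,246)
    sub=a[y0:y1,x0:x1]; m=(sub.max(2)<100)
    zz=P[y0:y1,x0:x1,2]; m2=m&(zz>112)&(zz<156)
    v,u=np.nonzero(m2); print(n,k,m2.sum(),'u',u.min()+x0,u.max()+x0,u.mean()+x0,'v',v.min()+y0,v.max()+y0,v.mean()+y0)
    q=P[y0:y1,x0:x1][m2]; t=q[q[:,2]>146]; print('   top pts',len(t),t.mean(0).round(1))
print(onz('top',222.3,197.2,149),onz('side',236,218,149), proj('side',[617.5,164.6,149]),proj('side',[617.5,164.6,115]))
E
python3 - <<'E'
import cv2,numpy as np
a=cv2.imread('pics/top0.png')[185:215,205:245]; b=cv2.imread('pics/top1.png')[185:215,205:245]
c=cv2.imread('pics/side0.png')[205:255,215:260]; d=cv2.imread('pics/side1.png')[205:255,215:260]
r=lambda i:cv2.resize(i,(360,int(360*i.shape[0]/i.shape[1])),interpolation=cv2.INTER_NEAREST)
A=np.hstack([r(a),r(b)]);C=np.hstack([r(c),r(d)])
cv2.imwrite('pics/cmp.png',cv2.resize(np.vstack([A,C]),(640,598)))
E
```

```text
tcp [216.29580992 191.17145899] finger [227.41780847 186.90854328] side tip [232.47944489 190.31211372]
top 0 54 u 219 227 222.66666666666666 v 193 200 196.53703703703704
   top pts 39 [616.5 164.9 149.4]
side 0 68 u 232 239 235.27941176470588 v 218 228 223.0441176470588
   top pts 5 [609.1 173.1 147.2]
top 1 51 u 219 227 222.7450980392157 v 195 201 198.078431372549
   top pts 36 [611.8 164.8 148.6]
side 1 67 u 233 240 236.44776119402985 v 219 228 223.53731343283582
   top pts 6 [604.7 174.6 146.9]
[613.1951521  164.07870822 149.        ] [608.62626277 172.59148501 149.        ] [234.50967914 215.77170235] [235.39347205 225.84511198]
```

View pics/cmp.png

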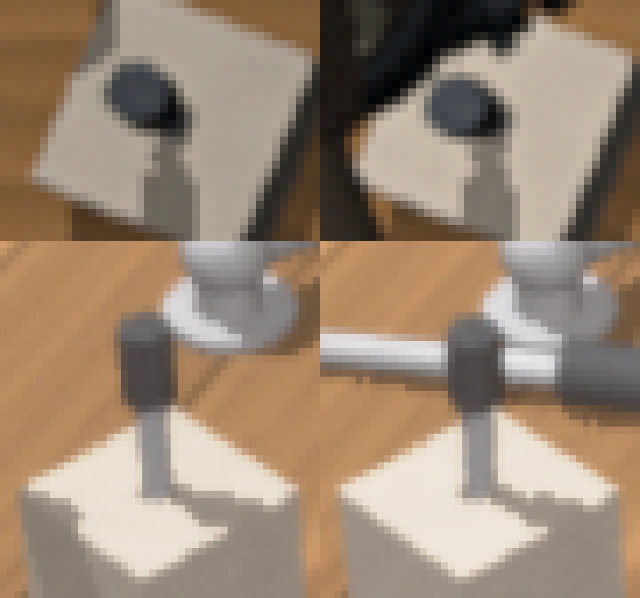

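```bash
python3 - <<'E'
from h import *
f=lambda x,y:((x+.5)/8-.5+310,(y+.5)/8-.5+170)
hub=onz('top',*f(235,124),140); r=onz('top',*f(391,304),80); l=onz('top',*f(186.5,377.5),80); eye=onz('top',*f(318.5,353.5),128)
h=np.tan(np.radians(13.5))
d=(r-l)[:2]; L=np.linalg.norm(d); print('l',l,'r',r,'dist',L,'exp',170*np.sin(np.radians(27)))
u=np.array([d[1],-d[0]])/L  # perpendicular
mid=(l+r)[:2]/2
print('u',u,np.degrees(np.arctan2(u[1],u[0])))
ax=mid-u*85*np.cos(np.radians(27)); m=ax+u*85
print('axis',ax,'m',m,'hub',hub,'eye',eye,'eye ang from ax',np.degrees(np.arctan2(*(eye[:2]-ax)[::-1])),'from hub',np.degrees(np.arctan2(*(eye-hub)[[1,0]])))
# side: 
z=np.load('pics/side1.npz')['a']; g=lambda x,y:((x+.5)/4-.5+180,(y+.5)/4-.5+130)
e=onz('side',*g(479,165),128); print('side eye',e, 'hub',onz('side',*g(377,165),140),'holes',onz('side',*g(465.5,236.5),80),onz('side',*g(479.5,213.5),80),onz('side',*g(470,190),80))
cv2.imwrite('pics/z6.png',cv2.resize(z[160:205,265:335,::-1],(784,504),interpolation=cv2.INTER_CUBIC))
p,_=getcmd(); print(plan([618.2,166.5,238],down(np.pi)))
E
```

```text
l [ 557.47129512 -141.93981708   80.        ] r [ 582.08882933 -215.751074     80.        ] dist 77.80825558968203 exp 77.17838495572295
u [-0.94863015 -0.31638718] -161.55542337293798
axis [ 641.62509246 -154.88368736] m [ 560.99152998 -181.77659727] hub [ 639.47606263 -154.42842217  140.        ] eye [ 561.2372983  -181.67129951  128.        ] eye ang from ax -161.5703878712334 from hub -160.8017915411463
side eye [ 557.85196669 -178.64147936  128.        ] hub [ 628.02581844 -127.0560433   140.        ] holes [ 554.95432603 -140.94705517   80.        ] [ 557.74655873 -181.06909135   80.        ] [ 580.02265076 -216.34227998   80.        ]
(array([-0.    ,  0.0007,  0.001 ]), array([-1.2376, -0.    ,  0.    ]))
```

View pics/z6.png

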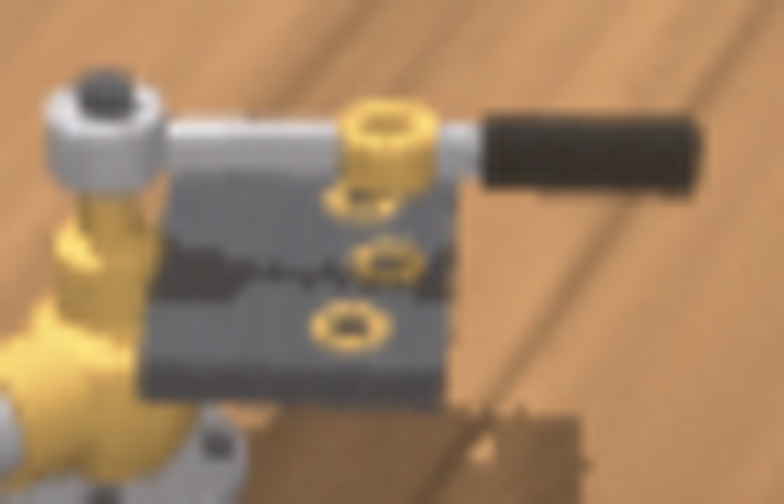

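Request:
{"op": "apply_moves", "data": {
  "series": [
    [[0, 0.0007, 0.001], [-0.18, 0, 0], 0.6],
    [[0, 0.0007, 0.001], [-0.36, 0, 0], 0.6],
    [[0, 0.0007, 0.001], [-0.54, 0, 0], 0.6],
    [[0, 0.0007, 0.001], [-0.72, 0, 0], 0.6],
    [[0, 0.0007, 0.001], [-0.9, 0, 0], 0.6],
    [[0, 0.0007, 0.001], [-1.08, 0, 0], 0.6],
    [[0, 0.0007, 0.001], [-1.2376, 0, 0], 0.6],
    [[0, 0.0007, 0.001], [-1.2376, 0, 0], 0.6],
    [[0, 0.0007, 0.001], [-1.2376, 0, 0], 0.6],
    [[0, 0.0007, 0.001], [-1.2376, 0, 0], 0.6]
  ]
}}

```text
clock: 9.2
eef_pos: [618.2, 166.1, 238.1]
tool_rot: [-1.208, 1.21, 1.208]
wrist_force: [-0.0, 0.4, 0.4]
opening: 0.598
```

```bash
python3 - <<'E'
from h import *
upd([0,0.0007,0.001],[-1.2376,0,0]); print(getcmd()[0],getcmd()[1].as_rotvec(),getcmd()[1].as_matrix().round(3))
s=arm.read_state(); print(s['eef_pos'],s['tool_rot'],s['clock'])
snap('side','side2'); s=cv2.imread('pics/side2.png'); cv2.imwrite('pics/z7.png',cv2.resize(s[150:270,180:300],(600,600),interpolation=cv2.INTER_CUBIC))
E
```

```text
[618.16910224 166.47772405 237.995     ] [-1.20920339  1.20919713  1.20920339] [[-0. -1. -0.]
 [-0. -0.  1.]
 [-1.  0. -0.]]
[618.17825053 166.14404744 238.12939372] [-1.2078751   1.20993009  1.20765951] 9.2
```

View pics/z7.png

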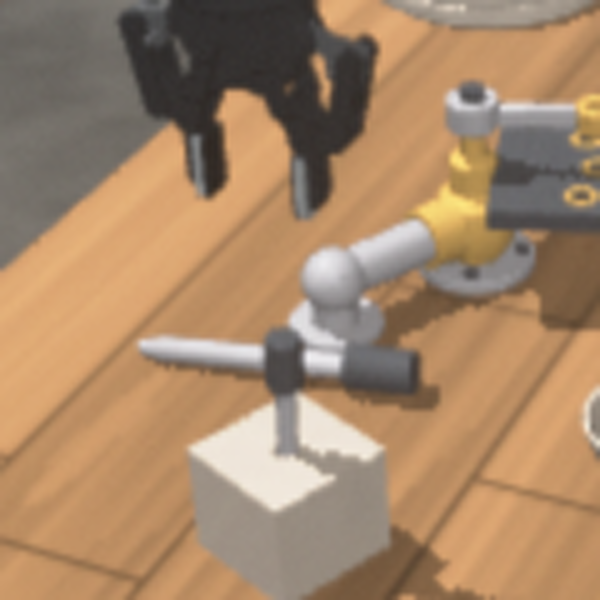

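The hand is turned, with its jaws along world x, and stands above the small pin (head at crop (283,355)). The big look-alike has toppled and lies behind the block, out of the way. Next I lower and grip.

Request:
{"op": "apply_moves", "data": {
  "series": [
    [[0.04, 0, -0.001], [0, 0, 0], 0.6],
    [[0.07, 0, -0.001], [0, 0, 0], 0.6],
    [[0.095, 0, -0.001], [0, 0, 0], 0.6],
    [[0.113, 0, -0.001], [0, 0, 0], 0.6],
    [[0.113, 0, -0.001], [0, 0, 0], 0.6],
    [[0.113, 0, -0.001], [0, 0, 0], 0.6],
    [[0.113, 0, -0.001], [0, 0, 0], 0.2],
    [[0.113, 0, -0.001], [0, 0, 0], 0.2],
    [[0.113, 0, -0.001], [0, 0, 0], 0.2],
    [[0.113, 0, -0.001], [0, 0, 0], 0.1],
    [[0.113, 0, -0.001], [0, 0, 0], 0.0],
    [[0.113, 0, -0.001], [0, 0, 0], 0.0],
    [[0.113, 0, -0.001], [0, 0, 0], 0.0],
    [[0.113, 0, -0.001], [0, 0, 0], 0.0]
  ]
}}

```text
clock: 11.0
eef_pos: [618.2, 165.6, 126.1]
tool_rot: [-1.209, 1.208, 1.209]
wrist_force: [-2.1, -0.7, 5.6]
opening: 0.244
```

```bash
python3 - <<'E'
from h import *
upd([0.113,0,-0.001],[0,0,0]); print(getcmd()[0])
s=arm.read_state(); print(s['eef_pos'],s['tool_rot'],s['clock'],s['wrist_force'],s['ft_torque'],s['opening'])
E
```

```text
[618.16910742 165.47772405 124.995     ]
[618.24003471 165.64354803 126.12619265] [-1.20928825  1.20800105  1.20878489] 11.0 [-2.10238826 -0.67675912  5.58137568] [0.00898152 0.71390652 0.02023328] 0.24387303504540642
```

Request:
{"op": "apply_moves", "data": {
  "series": [
    [[-0.01, 0, 0], [0, 0, 0], 0],
    [[-0.03, 0, 0], [0, 0, 0], 0],
    [[-0.055, 0, 0], [0, 0, 0], 0],
    [[-0.08, 0, 0], [0, 0, 0], 0],
    [[-0.105, 0, 0], [0, 0, 0], 0],
    [[-0.125, 0, 0], [0, 0, 0], 0],
    [[-0.135, 0, 0], [0, 0, 0], 0],
    [[-0.135, 0, 0], [0, 0, 0], 0],
    [[-0.135, 0, 0], [0, 0, 0], 0]
  ]
}}

```text
clock: 12.12
eef_pos: [617.9, 165.4, 258.9]
tool_rot: [-1.209, 1.211, 1.21]
wrist_force: [-1.0, -0.5, -2.5]
opening: 0.238
```

```bash
python3 - <<'E'
from h import *
upd([-0.135,0,0],[0,0,0]); print(getcmd()[0])
s=arm.read_state(); print(s['eef_pos'],s['tool_rot'],s['clock'],s['wrist_force'],s['opening'])
print('to above eye',plan([560,-180.5,260],down(np.pi)))
snap('side','side3'); s=cv2.imread('pics/side3.png'); cv2.imwrite('pics/z8.png',cv2.resize(s[130:250,180:300],(600,600),interpolation=cv2.INTER_CUBIC))
E
```

```text
[618.16910742 165.47772405 259.995     ]
[617.93317729 165.38104946 258.93524812] [-1.20882474  1.210589    1.21005072] 12.125 [-0.95483112 -0.52220386 -2.51397147] 0.23821682665063934
to above eye (array([-0.    ,  0.0582, -0.346 ]), array([ 0., -0., -0.]))
```

View pics/z8.png

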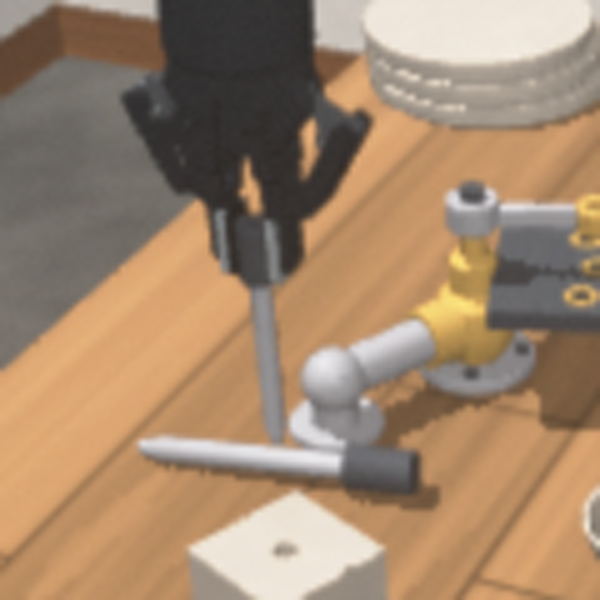

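Request:
{"op": "apply_moves", "data": {
  "series": [
    [[-0.005, 0.0025, -0.015], [0, 0, 0], 0],
    [[-0.005, 0.0075, -0.045], [0, 0, 0], 0],
    [[-0.005, 0.0138, -0.082], [0, 0, 0], 0],
    [[-0.005, 0.02, -0.12], [0, 0, 0], 0],
    [[-0.005, 0.0267, -0.159], [0, 0, 0], 0],
    [[-0.005, 0.0333, -0.198], [0, 0, 0], 0],
    [[-0.005, 0.04, -0.238], [0, 0, 0], 0],
    [[-0.005, 0.0463, -0.275], [0, 0, 0], 0],
    [[-0.005, 0.052, -0.31], [0, 0, 0], 0],
    [[-0.005, 0.056, -0.334], [0, 0, 0], 0],
    [[-0.005, 0.0582, -0.346], [0, 0, 0], 0],
    [[-0.005, 0.0582, -0.346], [0, 0, 0], 0],
    [[-0.005, 0.0582, -0.346], [0, 0, 0], 0],
    [[-0.005, 0.0582, -0.346], [0, 0, 0], 0]
  ]
}}

```text
clock: 13.92
eef_pos: [560.1, -179.7, 265.0]
tool_rot: [-1.21, 1.208, 1.21]
wrist_force: [-0.3, -0.2, -1.6]
opening: 0.237
```

```bash
python3 - <<'E'
from h import *
upd([-0.005,0.0582,-0.346],[0,0,0]); print(getcmd()[0])
s=arm.read_state(); print(s['eef_pos'],s['tool_rot'],s['clock'],s['wrist_force'],s['opening'])
snap('side','side4');snap('top','top4'); s=cv2.imread('pics/side4.png'); cv2.imwrite('pics/z9.png',cv2.resize(s[110:200,255:345],(600,600),interpolation=cv2.INTER_CUBIC))
s=cv2.imread('pics/top4.png'); cv2.imwrite('pics/z10.png',cv2.resize(s[150:250,290:390],(600,600),interpolation=cv2.INTER_CUBIC))
E
```

```text
[ 559.97089933 -180.52257736  264.995     ]
[ 560.12438794 -179.66111746  265.02842582] [-1.210014    1.20847321  1.21024618] 13.925 [-0.2971562  -0.21268137 -1.57980174] 0.2370422487202327
```

View pics/z9.png

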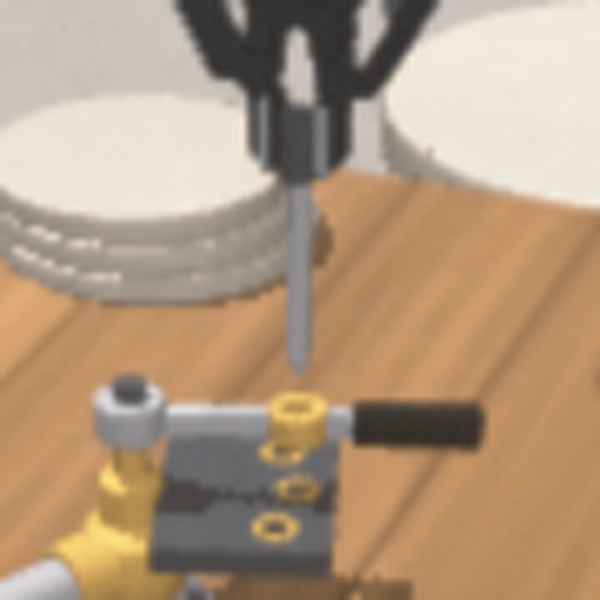

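View pics/z10.png

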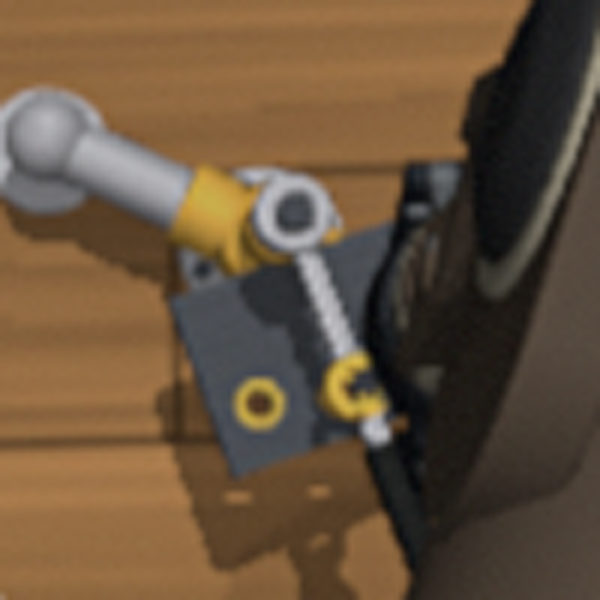

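```bash
python3 - <<'E'
from h import *
k=600/90; g=lambda x,y:((x+.5)/k-.5+255,(y+.5)/k-.5+110)
tip=g(298,374); eye=g(298,406); sh=g(299,195)
print('tip px',tip,'eye px',eye)
for z in(147,149,151): print('tip on z',z,onz('side',*tip,z).round(1))
print('eye',onz('side',*eye,128).round(1),'proj of assumed pin axis',[proj('side',[560.1,-179.7,z]).round(2) for z in(149,240)],'shank px',sh)
a=np.load('pics/side4.npz')['a'].astype(int)
for v in range(137,170,2): print(v,a[v,293:307].sum(1)//3)
E
```

```text
tip px (299.275, 165.675) eye px (299.275, 170.475)
tip on z 147 [ 558.7 -179.4  147. ]
tip on z 149 [ 557.4 -175.8  149. ]
tip on z 151 [ 556.  -172.2  151. ]
eye [ 559.2 -181.1  128. ] proj of assumed pin axis [array([298.93, 165.03]), array([299.23, 139.72])] shank px (299.425, 138.825)
137 [225 220 189 131  96  85  90  94 106 139 147 148 150 150]
139 [160 144 127 121 129 122 139 142 141 162 154 152 149 150]
141 [132 130 129 136 138 123 139 143 136 146 147 151 150 150]
143 [140 145 147 136 128 124 140 144 132 122 110 144 148 145]
145 [144 138 132 128 129 136 142 142 125 103  96 103 140 141]
147 [137 131 139 141 142 137 141 142 119  98  94 104 136 138]
149 [155 159 145 140 135 138 143 140 115  98 103 134 133 128]
151 [143 138 133 119 111 134 143 142 128 138 134 129 124 130]
153 [111 109 113 140 142 139 143 141 128 130 125 126 134 139]
155 [148 155 152 149 144 140 144 141 124 124 130 137 138 140]
157 [154 150 145 140 138 137 142 141 125 134 139 138 138 138]
159 [145 141 137 135 132 136 142 140 126 135 136 136 137 134]
161 [136 135 130 123 123 136 143 140 124 136 137 135 132 136]
163 [131 124 120 127 135 136 144 140 131 138 135 132 136 142]
165 [120 126 135 138 135 133 132 131 130 130 133 138 142 143]
167 [131 135 136 135 138 139 137 130 130 135 140 143 147 148]
169 [136 136 143 160 174 182 178 176 170 168 153 147 146 145]
```

The side view shows the pin upright, its tip (299,166) right above the eye (299,170). I make a small y correction and then enter the eye slowly.

Request:
{"op": "apply_moves", "data": {
  "series": [
    [[0, 0, -0.0016], [0, 0, 0], 0],
    [[0, 0, -0.0016], [0, 0, 0], 0],
    [[0, 0, -0.0016], [0, 0, 0], 0],
    [[0.006, 0, -0.0016], [0, 0, 0], 0],
    [[0.012, 0, -0.0016], [0, 0, 0], 0],
    [[0.016, 0, -0.0016], [0, 0, 0], 0],
    [[0.02, 0, -0.0016], [0, 0, 0], 0],
    [[0.023, 0, -0.0016], [0, 0, 0], 0],
    [[0.026, 0, -0.0016], [0, 0, 0], 0],
    [[0.026, 0, -0.0016], [0, 0, 0], 0],
    [[0.026, 0, -0.0016], [0, 0, 0], 0]
  ]
}}

```text
clock: 15.4
eef_pos: [560.0, -182.1, 239.1]
tool_rot: [-1.209, 1.209, 1.209]
wrist_force: [-0.2, -0.8, -1.5]
opening: 0.235
```

```bash
python3 - <<'E'
from h import *
upd([0.026,0,-0.0016],[0,0,0]); print(getcmd()[0])
s=arm.read_state(); print(s['eef_pos'],s['tool_rot'],s['clock'],s['wrist_force'],s['ft_torque'],s['opening'])
snap('side','side5');snap('top','top5'); s=cv2.imread('pics/side5.png'); cv2.imwrite('pics/z11.png',cv2.resize(s[110:200,255:345],(600,600),interpolation=cv2.INTER_CUBIC))
E
```

```text
[ 559.97090762 -182.12257736  238.995     ]
[ 560.02349533 -182.12913414  239.1230658 ] [-1.20928536  1.2090858   1.20906591] 15.4 [-0.18547409 -0.83470508 -1.49737448] [0.0119779  0.02171528 0.00040263] 0.23506462515475282
```

View pics/z11.png

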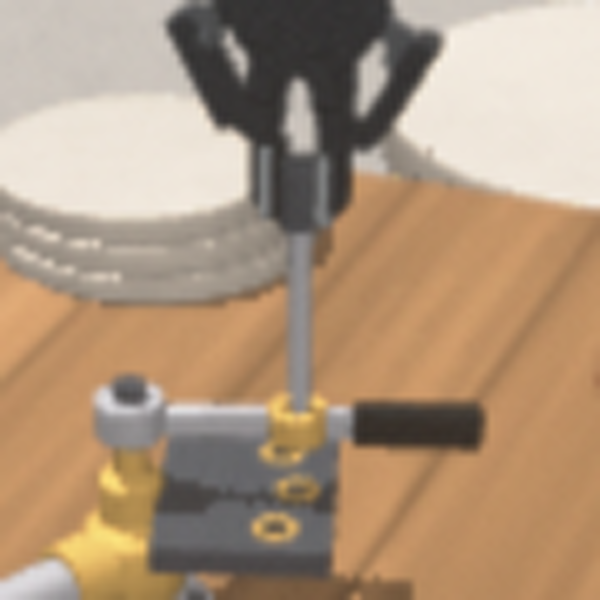

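Request:
{"op": "apply_moves", "data": {
  "series": [
    [[0.003, 0, 0.0004], [0, 0, 0], 0],
    [[0.006, 0, 0.0004], [0, 0, 0], 0],
    [[0.009, 0, 0.0004], [0, 0, 0], 0],
    [[0.012, 0, 0.0004], [0, 0, 0], 0],
    [[0.012, 0, 0.0004], [0, 0, 0], 0]
  ]
}}

```text
clock: 16.12
eef_pos: [559.8, -181.7, 226.6]
tool_rot: [-1.209, 1.209, 1.21]
wrist_force: [-0.5, 1.1, -1.1]
opening: 0.237
```

Request:
{"op": "apply_moves", "data": {
  "series": [
    [[0.005, 0, 0], [0, 0, 0], 0],
    [[0.01, 0, 0], [0, 0, 0], 0],
    [[0.015, 0, 0], [0, 0, 0], 0],
    [[0.02, 0, 0], [0, 0, 0], 0],
    [[0.022, 0, 0], [0, 0, 0], 0],
    [[0.022, 0, 0], [0, 0, 0], 0]
  ]
}}

```text
clock: 16.88
eef_pos: [559.9, -181.7, 204.9]
tool_rot: [-1.209, 1.209, 1.209]
wrist_force: [-1.0, 1.2, -1.6]
opening: 0.235
```

```bash
python3 - <<'E'
from h import *
upd([0.012,0,0.0004],[0,0,0]);upd([0.022,0,0],[0,0,0]); print(getcmd()[0])
s=arm.read_state(); print(s['eef_pos'],s['tool_rot'],s['clock'],s['wrist_force'],s['ft_torque'],s['opening'])
snap('side','side6');snap('top','top6'); s=cv2.imread('pics/side6.png'); cv2.imwrite('pics/z12.png',cv2.resize(s[120:200,260:340],(600,600),interpolation=cv2.INTER_CUBIC))
E
```

```text
[ 559.97090555 -181.72257736  204.995     ]
[ 559.88113277 -181.71354518  204.85172124] [-1.20899674  1.20932518  1.20939102] 16.875 [-1.02428731  1.16081941 -1.64270951] [0.00681669 0.00099181 0.0222578 ] 0.23476073249061474
```

View pics/z12.png

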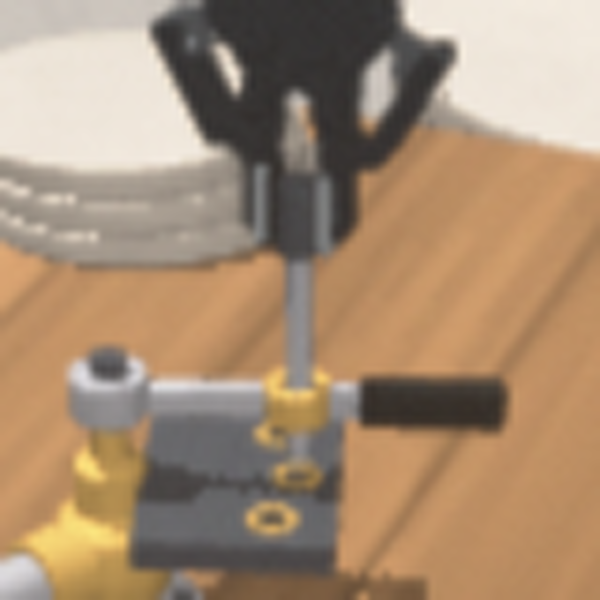

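Request:
{"op": "apply_moves", "data": {
  "series": [
    [[0.003, 0, 0.0005], [0, 0, 0], 0],
    [[0.006, 0, 0.0005], [0, 0, 0], 0],
    [[0.009, 0, 0.0005], [0, 0, 0], 0],
    [[0.012, 0, 0.0005], [0, 0, 0], 0],
    [[0.014, 0, 0.0005], [0, 0, 0], 0],
    [[0.014, 0, 0.0005], [0, 0, 0], 0]
  ]
}}

```text
clock: 17.73
eef_pos: [559.9, -181.2, 190.8]
tool_rot: [-1.209, 1.209, 1.209]
wrist_force: [-0.1, -0.4, -1.7]
opening: 0.236
```

Request:
{"op": "apply_moves", "data": {
  "series": [
    [[0.004, 0, 0], [0, 0, 0], 0],
    [[0.008, 0, 0], [0, 0, 0], 0],
    [[0.012, 0, 0], [0, 0, 0], 0],
    [[0.012, 0, 0], [0, 0, 0], 0]
  ]
}}

```text
clock: 18.23
eef_pos: [559.8, -181.3, 178.5]
tool_rot: [-1.209, 1.21, 1.21]
wrist_force: [1.1, -0.7, -1.9]
opening: 0.234
```

Request:
{"op": "apply_moves", "data": {
  "series": [
    [[0.004, 0, 0], [0, 0, 0], 0],
    [[0.008, 0, 0], [0, 0, 0], 0],
    [[0.012, 0, 0], [0, 0, 0], 0],
    [[0.016, 0, 0], [0, 0, 0], 0],
    [[0.02, 0, 0], [0, 0, 0], 0],
    [[0.0245, 0, 0], [0, 0, 0], 0],
    [[0.0245, 0, 0], [0, 0, 0], 0],
    [[0.0245, 0, 0], [0, 0, 0], 0],
    [[0.0245, 0, 0], [0, 0, 0], 0]
  ]
}}

```text
clock: 19.35
eef_pos: [559.8, -181.1, 154.5]
tool_rot: [-1.209, 1.209, 1.21]
wrist_force: [0.7, -1.2, -2.6]
opening: 0.239
```

```bash
python3 - <<'E'
from h import *
upd([0.014,0,0.0005],[0,0,0]);upd([0.012,0,0],[0,0,0]);upd([0.0245,0,0],[0,0,0]); print(getcmd()[0])
s=arm.read_state(); print(s['eef_pos'],s['tool_rot'],s['clock'],s['wrist_force'],s['ft_torque'],s['opening'])
snap('side','side7');snap('top','top7'); s=cv2.imread('pics/side7.png'); cv2.imwrite('pics/z13.png',cv2.resize(s[130:210,260:340],(600,600),interpolation=cv2.INTER_CUBIC))
s=cv2.imread('pics/top7.png'); cv2.imwrite('pics/z14.png',cv2.resize(s[150:250,290:390],(600,600),interpolation=cv2.INTER_CUBIC))
E
```

```text
[ 559.97090296 -181.22257736  154.495     ]
[ 559.82997455 -181.13633885  154.45100005] [-1.20891195  1.20929717  1.20953996] 19.35 [ 0.7040507  -1.21638364 -2.57674014] [-0.22452949  0.00894566 -0.02710645] 0.23915243906023198
```

View pics/z13.png

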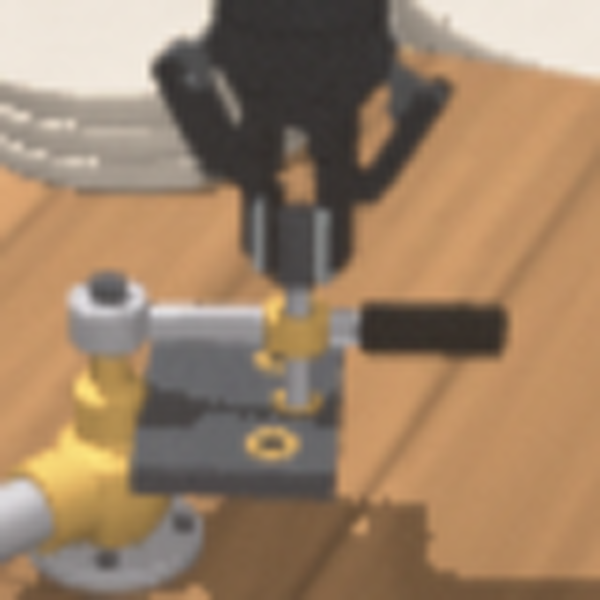

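View pics/top7.png

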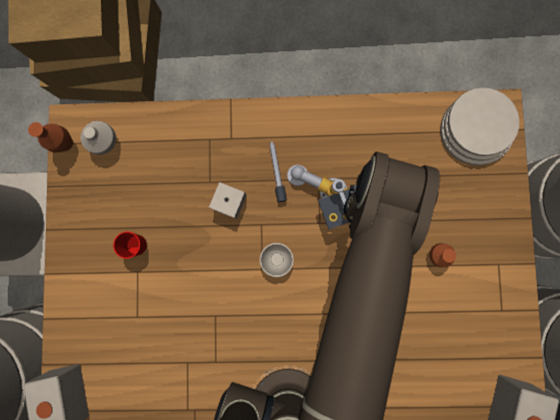

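```bash
python3 - <<'E'
from h import *
c=np.array([559.8,-181.1]); d=np.array([-.41,.91])*11
for z in(137,140,143,146): print(z,(proj('side',[*(c+d),z])+.5-[260,130])*7.5-.5)
print('eye back/centre/front',[((proj('side',[*(c+k*np.array([-.41,.91])),128])+.5-[260,130])*7.5-.5).round(1) for k in(-15.5,0,15.5)])
a=np.load('pics/side7.npz')['a']
for v in range(160,182): print(v,a[v,296:303].mean(1).astype(int))
E
```

```text
137 [298.12878903 300.41195446]
140 [298.2043242  294.40061205]
143 [298.28003596 288.37521635]
146 [298.35592493 282.33571803]
eye back/centre/front [array([294.4, 290.3]), array([296.4, 306.6]), array([298.5, 323.2])]
160 [ 51  64  69  72  74  77 127]
161 [ 51  65  69  71  74  78 127]
162 [ 53  63  69  73  73  78 126]
163 [ 53  62  68  72  73  79 127]
164 [ 54  64  68  71  73  76 126]
165 [ 55  64  69  71  73  79 126]
166 [ 68  69  69  70  72  78 126]
167 [ 92  76  72  74  74  76 122]
168 [129 113  95 101 103 100 135]
169 [159 155 122 131 136 132 147]
170 [182 167 130 139 141 128 131]
171 [183 138 125 139 141 119 125]
172 [172 131 127 130 131 124 129]
173 [135 127 132 136 136 129 126]
174 [123 126 131 132 133 130 122]
175 [124 125 129 132 134 130 124]
176 [122 124 128 130 131 127 121]
177 [105 104 124 132 131 115 105]
178 [129 125 126 138 138 111 103]
179 [126 130 127 143 140 109 103]
180 [109 113 126 142 141 109 103]
181 [108 115 125 142 141 110 102]
```

Request:
{"op": "apply_moves", "data": {
  "series": [
    [[0, 0, 0.0], [0, 0, 0], 0],
    [[0, 0, 0], [0, 0, 0], 0],
    [[0, 0, 0], [0, 0, 0], 0],
    [[0, 0, 0], [0, 0, 0], 0]
  ]
}}

```text
clock: 19.95
eef_pos: [560.0, -181.2, 154.5]
tool_rot: [-1.209, 1.209, 1.209]
wrist_force: [-0.4, 0.1, -2.2]
opening: 0.239
```

```bash
python3 - <<'E'
from h import *
s=arm.read_state(); print(s['eef_pos'],s['wrist_force'],s['opening'],abs(s['joint_velocities']).max())
print(arm.hand_in())
E
```

```text
[ 559.97780197 -181.18000853  154.52620796] [-0.40859588  0.12259019 -2.24699159] 0.23930260551654958 0.0016396898048296694
the job is handed in; nothing more can be done
None
```

The job is handed in at about 20 s, and no verdict was given. The lever is at half-open and the pin stands through the eye and the middle hole, still gripped.

**What I did:** I gripped the lever's sleeve and turned it from about 8° to half-open. I then took the small pin from the plaster block with the jaws along world x and lowered it slowly through the eye and the middle hole.

**Last checks:**
- **Lever:** the top view, taken before threading, put the eye within about 0.3 mm of the middle hole. By the hub instead of the holes as reference, the lever reads about 0.8° different. A rough reading in the side view put eye and hole 2.4 mm apart in y. I did not measure the angle again after threading, but the pin now holds it.
- **Pin:** in the side view it looks upright through both. Its head's underside is at about 143 mm, so about 15 mm above the eye. Tilt along that camera's line of sight was not measured.
- **Grip:** the opening is 0.239. The only load left is about 2 N downward, somewhat more than the pin's own 1.4 N, and the arm is still.
- **Dish, cup and vase:** they look unmoved in the last top picture. I judged this by eye, not by measurement.

**What went wrong:** The large look-alike pin, which stood loose on the bench, was found toppled after my move from the valve to the block. I did not see why; I may have knocked it. The small pin was also leaning about 5 mm after that, and gripping it along x was meant to straighten it. The large pin lay on the bench, out of the way, for the rest of the job.

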